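# Gauge the groove of a microscope stage plate and mark the result

### The arm

A 6-joint arm with a two-finger parallel gripper is mounted at the origin on the work surface. World frame = base frame: x ahead of the robot, y to its left, z up, the work surface at z = 0. Lengths are in m, angles in rad, forces in N, time in s.
With the tool pointing down it reaches from about 0.2 to 0.875 m from the base axis. Payload 3.4 kg.
Tool frame: the origin (TCP) lies at the very end of the fingers, on their centre line; the grasp point (between the pads) lies 19 mm behind it; z points along the fingers, y is the line along which they close (so a half turn about z gives the same grasp; the last joint's range is limited). The gripper opens to 94 mm and grips with 3 to 60 N. Pads are 16 mm wide; open, the fingers measure 119 mm over their backs; the gripper's body (75 mm by 177 mm) begins 78 mm behind the grasp point.
Start: joints at [-1.248, 0.276, 1.505, -0, 1.361, -0.121], TCP at [0.247, -0.519, 0.205] pointing down, gripper open.
Joint ranges: [-2.89, 2.89], [-0.75, 2.08], [0.22, 2.7], [-1.18, 4.32], [0.11, 2.71], [-2.7, 2.7]. Speed limits (rad/s): [2.57, 2.57, 3.14, 3.14, 3.14, 3.14].

### API

Orientations are given as a unit quaternion [x, y, z, w].
In Python, from bench import ctrl gives the robot as it stands.
- The arm moves only by the tool servo_tool, never from a script. Its argument "series" is a list of rows, each an object of numbers: "x", "y", "z": the shift along the world's x, y, z in m; "ax", "ay", "az": the turn, a rotation vector about the world's x, y, z in rad; "jaw": the finger opening in m, from 0 to 0.094. A call has 1 to 8 rows; each row is the pose to reach, as a shift and turn from the pose commanded when the call began; what a row does not reach only later rows make up. A row lasts 1/8 s, in which the tool goes at most 62.5 mm and 10.7 degrees, less where a joint would pass 70% of its speed; a pose out of reach is approached as far as the arm can. A call with a gripper value outside its range is refused whole. The fingers move at their own pace and stop on an object; "force" is the grip in N (left out, the last holds). Time passes only in rows, so rows that repeat a pose let the fingers close. It gives the time, the measured TCP pose, the force, the opening and the grip force at its end, in the units of the state.
- ctrl.get_state(): the state, without advancing time (a new reading comes with each control period).
- ctrl.grab_frame(name): name is "scene" or "top" or "wrist"; returns a dict with "frame" (384x512x3 uint8, blue, green, red), "camera_matrix" (3x3 intrinsics, pixels), "world_from_camera" (4x4, takes a point from camera to world coordinates). Camera axes: x right, y up, looking along -z (the intrinsics and any distortion apply to the point x, -y, -z); pixel columns grow to the right and rows downward; lengths in m; the calibration is good to about 2 mm. The wrist camera is an equidistant fisheye: a pixel r from the principal point sees the ray r / f radians off the axis. A picture is of the moment at which its call begins. There is no depth.
- ctrl.hand_in(): hands the job in; it is judged then, once.
The state is a dict: "t": time; "qpos": joint angles; "dq": joint speeds; "joint_torque": joint torques, N m; "eef_pos": TCP position; "tool_rot": TCP orientation; "force": force on the tool from outside, world axes, zero at the start; "ft_torque": the same for the moment, N m; "opening": opening from 0.0 (shut) to 1.0 (fully open); "grip_force": force on a finger pad.
Only numpy, scipy, OpenCV 4.12 (cv2) and the standard library are available. Lean on these libraries where they do the work, as an engineer would, in place of code of your own. Each camera call takes 0.05 s, during which the arm holds its last target. There are 200 camera calls.

### The job

Take the blue depth gauge from its stand, push its sprung probe down into the groove of the aluminium stage plate until the gauge's foot sits flat on the plate, pressing with 10 to 15 N in all and never more than 25 N, hold it still for a second and read the depth, then put the gauge back upright in its stand and let go. Then set the red marker upright on the result board: on yellow if the groove is shallower than 7.5 mm, on green from 7.5 to 10.5 mm, on blue if it is deeper. Leave everything else where it is.

Things in the scene. Friction and masses are not known exactly. Their poses are not given: they have to be found in the camera images.
- gauge: loose depth gauge, about 170 g: steel foot 24 (x) x 56 (y) x 8 mm with a blue column 20 x 20 mm up to 70 mm above the foot's underside; origin at the centre of the foot's underside, z up the column. A red pin rises out of the column's top as far as the probe is pushed in. Grip the column 35 to 55 mm above the foot's underside
- probe (a joint): how far the probe is pushed in, in m: 0 = free, at most 0.0155. While the foot is flat, groove depth = 0.016 minus this value. The spring pushes back with 1 N at 0 plus 0.5 N per mm (3 N at 4 mm, 6 N at 10 mm, about 9 N fully in, as when the tip misses the groove)
- pointer (a joint): the red pin on top of the gauge, in m: 0 = down. The probe pushes it up, 1 to 1, and it stays at the furthest reading when the probe springs back (0.6 N drag). If the probe was pushed in too far by mistake, press the pin down again with the gauge in its stand and measure anew; do not touch it otherwise
- probe_tip (a point): the lowest point of the brass probe, a rod 6 mm thick with a round end that comes out of the middle of the gauge's foot; when free it is 16 mm below the foot's underside
- stand: black gauge stand fixed to the desk, origin at the centre of its underside: base 70 (x) x 90 (y) x 12 mm with two rails 60 mm long along x, tops 42 mm above the desk, and a slot 24 mm wide (y) and 30 mm deep between them. The gauge's foot rests across both rails (gauge y along stand y) with the probe hanging free in the slot
- bed: grey levelling bed 130 x 120 x 10 mm, fixed to the desk (origin: centre of its underside), carrying an aluminium stage plate 110 x 100 x 30 mm. The plate's flat, level top stands 42 to 50 mm above the desk; how high differs each time and is not measured: feel for it
- groove (a point): middle, in plan, of the blind groove in the plate, over the bed's centre: 40 mm long (x, = bed x) by 12 mm wide (y), 5 to 13 mm deep, not told; the height given is only the middle of the possible range of the plate's top (46 mm above the desk)
- board: white result board 80 (x) x 200 (y) x 10 mm, fixed to the desk, with three flush coloured spots 48 mm across in a row; origin at the centre of its underside
- spot_shallow (a point): centre of the yellow spot (groove shallower than 7.5 mm), on the board's top, 10 mm above the desk
- spot_good (a point): centre of the green spot (7.5 to 10.5 mm), on the board's top
- spot_deep (a point): centre of the blue spot (deeper than 10.5 mm), on the board's top
- marker: loose red marker, about 60 g: round base 36 mm across and 8 mm thick, above it a round stem 18 mm thick up to 48 mm; origin at the centre of its underside, z up
- jar: bystander, loose: brown glass jar with black cap, 64 mm across, 120 mm tall
- dish: bystander, loose: glass dish, 90 mm across, 16 mm tall
- objective: bystander, loose: steel microscope objective, 28 mm across, 42 mm tall
- eyepiece: bystander, loose: black eyepiece, 40 mm across, 56 mm tall
- screwdriver: bystander, loose: screwdriver with yellow handle, 170 mm, lying
- slidebox: bystander, loose: blue box of slides, 85 x 60 x 32 mm
- brush: bystander, loose: small brush, 150 mm, lying
There are look-alikes about, which are no part of the job. What is shaped like the gauge but orange or pink is not meant. Several things have the shape of the marker; the one meant has the colours described above.

How it is judged:
By the outcome, as a careful person would: the job done as asked, in the order asked, and still so for the second after the job is handed in, with the robot touching nothing.
It also fails if it takes over 69 s, if anything falls off the work surface, if the arm or the gripper's body presses on something with over 40 N, if the wrist force passes 120 N, or if a joint passes its speed limit or range.

## Working session

There is one attempt and no reset: what is moved stays moved. The work goes in short steps, Python scripts to look and compute and a tool call to move; the robot and the scene stay as the last step left them, time stands still between calls to the robot, and variables do not carry over. Pictures are saved under pics/ and viewed, at most 10 in all, crops included, and the job is handed in when it is done.

Besides the shell and the picture viewer there is one more tool, called after "Request:" in YAML: its name, and indented under it one key for each argument. servo_tool: Moves the arm, as the interface text tells. Its arguments: {"type":"object","properties":{"series":{"type":"array","items":{"type":"object","properties":{"x":{"type":"number"},"y":{"type":"number"},"z":{"type":"number"},"ax":{"type":"number"},"ay":{"type":"number"},"az":{"type":"number"},"jaw":{"type":"number"}}}},"force":{"type":"number"}},"required":["series"]}

```bash
mkdir -p pics
cat > h.py <<'E'
import numpy as np, cv2
from bench import ctrl
def grab(n,save=None):
    d=ctrl.grab_frame(n)
    if save: cv2.imwrite('pics/'+save,d['frame'])
    return d
def ray(d,uv,fish=False):
    K=d['camera_matrix'];T=d['world_from_camera']
    x=(uv[0]-K[0,2])/K[0,0];y=(uv[1]-K[1,2])/K[1,1]
    if fish:
        r=np.hypot(x,y);s=np.sin(r)/r if r>1e-9 else 1
        v=np.array([x*s,-y*s,-np.cos(r)])
    else: v=np.array([x,-y,-1.])
    return T[:3,3],T[:3,:3]@v
def onz(d,uv,z,fish=False):
    o,v=ray(d,uv,fish);return o+v*(z-o[2])/v[2]
def proj(d,p,fish=False):
    K=d['camera_matrix'];T=d['world_from_camera']
    c=T[:3,:3].T@(np.array(p)-T[:3,3]);v=np.array([c[0],-c[1],-c[2]])
    if fish:
        a=np.arctan2(np.hypot(v[0],v[1]),v[2]);n=np.hypot(v[0],v[1]);xy=v[:2]/n*a
    else: xy=v[:2]/v[2]
    return np.array([K[0,0]*xy[0]+K[0,2],K[1,1]*xy[1]+K[1,2]])
E
python3 - <<'E'
from h import *
a=grab('top','top.png');b=grab('scene','scene.png');c=grab('wrist','wrist.png')
for d in(a,b,c):print(d['camera_matrix'].tolist(),d['world_from_camera'].round(3).tolist(),[k for k in d])
print(ctrl.get_state())
i=cv2.imread('pics/top.png');cv2.imwrite('pics/top2.png',cv2.resize(i,(800,600),interpolation=cv2.INTER_CUBIC))
i=cv2.imread('pics/scene.png');cv2.imwrite('pics/scene2.png',cv2.resize(i,(800,600),interpolation=cv2.INTER_CUBIC))
E
```

```text
[[393.0755361287708, 0.0, 259.0153233355184], [0.0, 393.0755361287708, 193.52373688147168], [0.0, 0.0, 1.0]] [[-0.02, 0.98, -0.196, 0.396], [-1.0, -0.02, 0.006, -0.002], [0.002, 0.196, 0.981, 0.925], [0.0, 0.0, 0.0, 1.0]] ['frame', 'camera_matrix', 'world_from_camera']
[[391.4631325857064, 0.0, 254.99865214067344], [0.0, 391.4631325857064, 186.23180279511192], [0.0, 0.0, 1.0]] [[-0.603, -0.614, 0.509, 1.032], [0.798, -0.467, 0.381, 0.345], [0.004, 0.636, 0.772, 0.756], [0.0, 0.0, 0.0, 1.0]] ['frame', 'camera_matrix', 'world_from_camera']
[[297.3186396354542, 0.0, 256.3269244806725], [0.0, 297.3186396354542, 187.5043229687568], [0.0, 0.0, 1.0]] [[0.429, 0.866, 0.256, 0.322], [-0.903, 0.412, 0.12, -0.483], [-0.002, -0.283, 0.959, 0.383], [0.0, 0.0, 0.0, 1.0]] ['frame', 'camera_matrix', 'world_from_camera']
{'t': 0.15, 'qpos': array([-1.24800692e+00,  2.76443561e-01,  1.50580551e+00,  1.32037767e-05,
        1.36067522e+00, -1.21004483e-01]), 'dq': array([-0.00016789, -0.00160996, -0.00578395,  0.00117449,  0.00044722,
       -0.00018346]), 'joint_torque': array([ 2.12640196e-03, -4.04925048e+01, -2.37431842e+01,  7.03800260e-02,
        3.15491308e-02, -9.15549526e-05]), 'eef_pos': array([ 0.24675643, -0.51891757,  0.20482163]), 'tool_rot': array([ 9.75481812e-01,  2.20079057e-01, -6.06391599e-05, -6.63082210e-04]), 'force': array([-0.34098589,  0.91434025, -0.32250012]), 'ft_torque': array([-0.00902876,  0.01073753, -0.03270571]), 'grip_force': 0.0, 'opening': 1.0007490371308079}
```

View pics/top2.png

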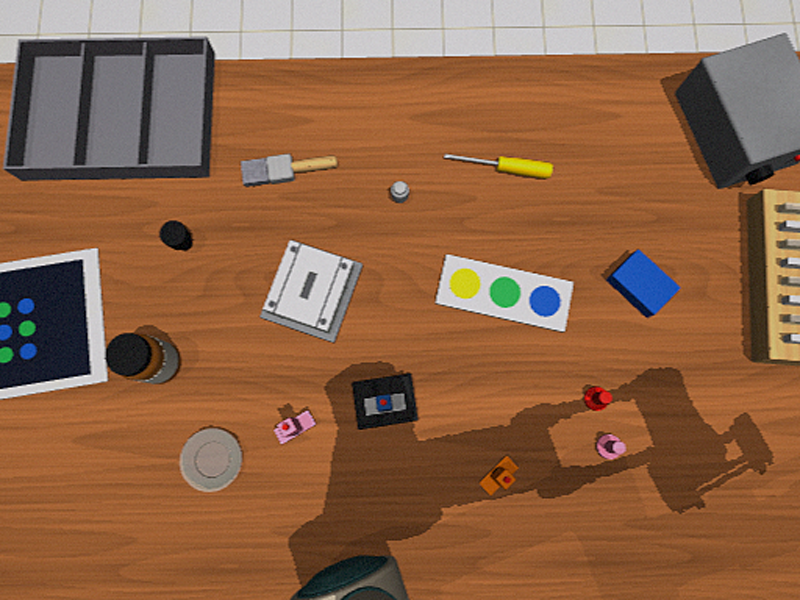

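View pics/scene2.png

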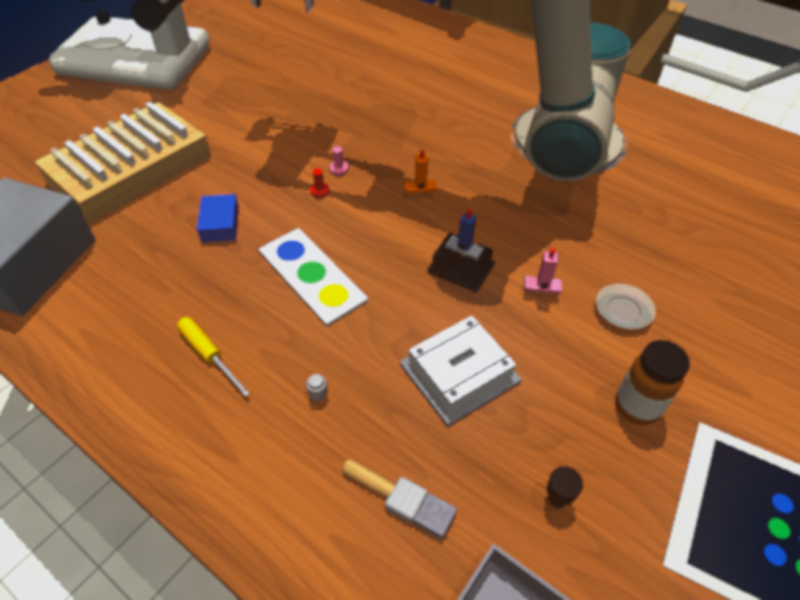

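The top view (800x600) shows the gauge in its black stand at (385,402), the groove at (310,285), the board spots at (465,283), (505,292) and (545,301), and the red marker at (598,398). The look-alikes are pink and orange. The scene view agrees.

```bash
cat > m.py <<'E'
from h import *
a={}
d=ctrl.grab_frame('top');s=ctrl.grab_frame('scene')
def blobs(d,mask,box,amin=15):
    m=np.zeros(mask.shape,np.uint8);x0,y0,x1,y1=box;m[y0:y1,x0:x1]=mask[y0:y1,x0:x1]
    cs,_=cv2.findContours(m,cv2.RETR_EXTERNAL,cv2.CHAIN_APPROX_NONE)
    return sorted([c for c in cs if cv2.contourArea(c)>amin],key=cv2.contourArea,reverse=True)
def cen(c): M=cv2.moments(c);return np.array([M['m10'],M['m01']])/M['m00']
def rect(d,c,z):
    p=np.array([onz(d,q[0],z)[:2] for q in c],np.float32)
    (x,y),(w,h),an=cv2.minAreaRect(p);return np.round([x,y,w,h,an],4)
hsv=cv2.cvtColor(d['frame'],cv2.COLOR_BGR2HSV).astype(int);H,S,V=hsv[...,0],hsv[...,1],hsv[...,2]
k=np.uint8
for n,mk,box,z in [('plate',(S<60)&(V>130),(160,145,240,225),.046),('groove',(V<120)&(S<80),(188,168,210,198),.046),
 ('standdark',(V<60)|((S<80)),(220,230,272,280),.042),('foot',(S<60)&(V>90),(226,244,266,272),.050),('col',(H>100)&(H<130)&(S>100)&(V>30),(230,240,266,275),.112),
 ('board',(S<60)&(V>140),(275,158,370,215),.010),
 ('yel',(H>20)&(H<35)&(S>150),(280,165,320,200),.010),('grn',(H>45)&(H<80)&(S>120),(300,165,345,205),.010),('blu',(H>95)&(H<130)&(S>120),(330,175,365,210),.010),
 ('marker',((H<5)|(H>175))&(S>200),(365,240,400,270),.008)]:
    for c in blobs(d,mk.astype(k),box)[:2]: print(n,cv2.contourArea(c),cen(c).round(1),onz(d,cen(c),z).round(4),rect(d,c,z))
E
python3 m.py
python3 - <<'E'
from h import *
t=cv2.imread('pics/top.png')[140:300,150:410]
cv2.imwrite('pics/c.png',cv2.resize(t,None,fx=3,fy=3,interpolation=cv2.INTER_CUBIC))
E
```

```text
plate 2500.0 [198.6 185.6] [0.5924 0.13   0.046 ] [ 0.5935  0.13    0.1146  0.1227 69.9466]
groove 57.0 [196.9 182.1] [0.6007 0.1339 0.046 ] [6.0060e-01 1.3390e-01 1.0300e-02 3.8900e-02 7.0281e+01]
standdark 1124.0 [245.7 256.4] [0.4302 0.0247 0.042 ] [0.4306 0.0245 0.0682 0.0856 7.6476]
foot 67.0 [254.8 256.9] [0.4286 0.0045 0.05  ] [4.2840e-01 4.8000e-03 2.2600e-02 1.8200e-02 5.4956e+00]
foot 66.5 [236.9 259.5] [0.4236 0.0437 0.05  ] [0.4236 0.0421 0.0233 0.0198 9.142 ]
col 77.0 [245.3 257.4] [0.4256 0.0233 0.112 ] [4.26300e-01 2.29000e-02 1.84000e-02 2.02000e-02 8.93514e+01]
board 2621.0 [322.8 186.9] [ 0.5914 -0.1601  0.01  ] [ 0.5919 -0.1598  0.2002  0.0793 76.0269]
yel 256.0 [297.2 181. ] [ 0.607  -0.0997  0.01  ] [ 6.07100e-01 -9.94000e-02  4.31000e-02  4.43000e-02  8.80089e+01]
grn 265.0 [322.7 186.7] [ 0.5919 -0.1601  0.01  ] [ 5.92400e-01 -1.60800e-01  4.29000e-02  4.65000e-02  8.72661e+01]
blu 272.5 [348.2 192.2] [ 0.5773 -0.22    0.01  ] [ 0.5773 -0.22    0.0448  0.0453 42.9535]
marker 178.0 [381.9 254.6] [ 0.4293 -0.2886  0.008 ] [ 4.29000e-01 -2.88200e-01  3.59000e-02  3.40000e-02  5.42502e+01]
```

View pics/c.png

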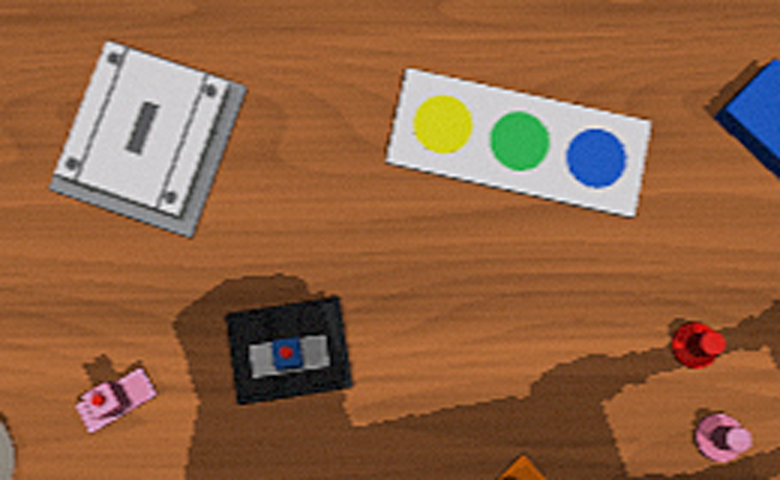

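Request:
servo_tool:
  series:
    - {"x": 0.179, "y": 0.542, "az": 1.255, "jaw": 0.06}
    - {"x": 0.179, "y": 0.542, "az": 1.255}
    - {"x": 0.179, "y": 0.542, "az": 1.255}
    - {"x": 0.179, "y": 0.542, "az": 1.255}
    - {"x": 0.179, "y": 0.542, "az": 1.255}
    - {"x": 0.179, "y": 0.542, "az": 1.255}
    - {"x": 0.179, "y": 0.542, "az": 1.255}
    - {"x": 0.179, "y": 0.542, "az": 1.255}

```text
invalid input at $.series[0]: expected keys x, y, z, ax, ay, az, jaw
```

Request:
servo_tool:
  series:
    - {"x": 0.179, "y": 0.542, "z": 0, "ax": 0, "ay": 0, "az": 1.255, "jaw": 0.06}
    - {"x": 0.179, "y": 0.542, "z": 0, "ax": 0, "ay": 0, "az": 1.255, "jaw": 0.06}
    - {"x": 0.179, "y": 0.542, "z": 0, "ax": 0, "ay": 0, "az": 1.255, "jaw": 0.06}
    - {"x": 0.179, "y": 0.542, "z": 0, "ax": 0, "ay": 0, "az": 1.255, "jaw": 0.06}
    - {"x": 0.179, "y": 0.542, "z": 0, "ax": 0, "ay": 0, "az": 1.255, "jaw": 0.06}
    - {"x": 0.179, "y": 0.542, "z": 0, "ax": 0, "ay": 0, "az": 1.255, "jaw": 0.06}
    - {"x": 0.179, "y": 0.542, "z": 0, "ax": 0, "ay": 0, "az": 1.255, "jaw": 0.06}
    - {"x": 0.179, "y": 0.542, "z": 0, "ax": 0, "ay": 0, "az": 1.255, "jaw": 0.06}

```text
t: 1.25
eef_pos: [0.4041, -0.0427, 0.2058]
tool_rot: [0.66, 0.751, 0.0, 0.001]
force: [1.2, -1.2, 0.2]
opening: 0.639
grip_force: 0.0
```

Request:
servo_tool:
  series:
    - {"x": 0.021, "y": 0.064, "z": 0, "ax": 0, "ay": 0, "az": 0, "jaw": 0.06}
    - {"x": 0.021, "y": 0.064, "z": 0, "ax": 0, "ay": 0, "az": 0, "jaw": 0.06}
    - {"x": 0.021, "y": 0.064, "z": 0, "ax": 0, "ay": 0, "az": 0, "jaw": 0.06}

```text
t: 1.62
eef_pos: [0.4244, 0.0193, 0.2053]
tool_rot: [0.66, 0.751, -0.001, 0.0]
force: [0.1, 0.0, -0.0]
opening: 0.638
grip_force: 0.0
```

Run:
```python
from h import *
d=grab('wrist','w1.png');s=ctrl.get_state();print(s['eef_pos'],s['force'],s['tool_rot'])
for p in [(.426,.0236,.112),(.426,.0236,.042),(.6005,.134,.046),(s['eef_pos'])]:print(proj(d,p,True))
cv2.imwrite('pics/w1b.png',cv2.resize(d['frame'],(800,600),interpolation=cv2.INTER_CUBIC))
```

```text
[0.42433101 0.0185392  0.20536935] [-0.16026591 -0.84479041 -0.61023621] [ 6.60540664e-01  7.50790085e-01 -5.19014898e-04  1.01100209e-04]
[258.54111068 186.46090011]
[258.18593004 169.84769535]
[410.5538181  103.62317361]
[255.85979751 232.96633417]
```

View pics/w1b.png

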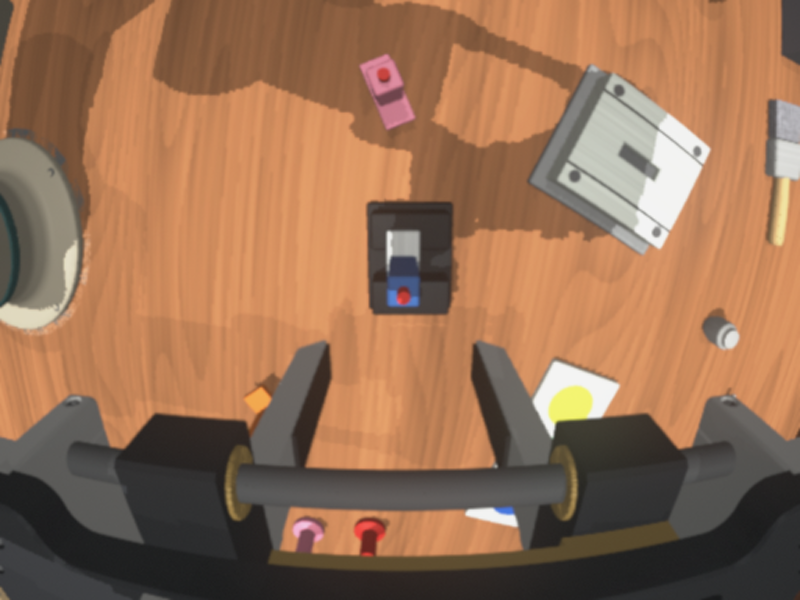

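Wrist view (800x600): the gauge's column top is at (403,293), matching the prediction, the groove is at (638,160), and the gauge is square to the fingers. I'll lower onto the column.

Request:
servo_tool:
  series:
    - {"x": 0.0018, "y": 0.005, "z": -0.04, "ax": 0, "ay": 0, "az": 0, "jaw": 0.06}
    - {"x": 0.0018, "y": 0.005, "z": -0.08, "ax": 0, "ay": 0, "az": 0, "jaw": 0.06}
    - {"x": 0.0018, "y": 0.005, "z": -0.12, "ax": 0, "ay": 0, "az": 0, "jaw": 0.06}
    - {"x": 0.0018, "y": 0.005, "z": -0.137, "ax": 0, "ay": 0, "az": 0, "jaw": 0.06}
    - {"x": 0.0018, "y": 0.005, "z": -0.137, "ax": 0, "ay": 0, "az": 0, "jaw": 0.06}
    - {"x": 0.0018, "y": 0.005, "z": -0.137, "ax": 0, "ay": 0, "az": 0, "jaw": 0.06}

```text
t: 2.42
eef_pos: [0.4272, 0.0232, 0.0693]
tool_rot: [0.661, 0.75, 0.0, 0.001]
force: [0.1, -0.4, -0.2]
opening: 0.638
grip_force: 0.0
```

Request:
servo_tool:
  series:
    - {"x": -0.001, "y": 0, "z": -0.001, "ax": 0, "ay": 0, "az": 0, "jaw": 0.03}
    - {"x": -0.001, "y": 0, "z": -0.001, "ax": 0, "ay": 0, "az": 0, "jaw": 0.015}
    - {"x": -0.001, "y": 0, "z": -0.001, "ax": 0, "ay": 0, "az": 0, "jaw": 0.01}
    - {"x": -0.001, "y": 0, "z": -0.001, "ax": 0, "ay": 0, "az": 0, "jaw": 0.005}
    - {"x": -0.001, "y": 0, "z": -0.001, "ax": 0, "ay": 0, "az": 0, "jaw": 0.0}
    - {"x": -0.001, "y": 0, "z": -0.001, "ax": 0, "ay": 0, "az": 0, "jaw": 0.0}
  force: 40

```text
t: 3.18
eef_pos: [0.4254, 0.0245, 0.0676]
tool_rot: [0.66, 0.751, 0.0, -0.0]
force: [-0.1, 0.6, 2.2]
opening: 0.208
grip_force: 40.0
```

Run:
```python
from h import *
s=ctrl.get_state();print(s['eef_pos'],s['force'],s['ft_torque'],s['opening']*94,s['grip_force'],s['tool_rot'])
```

```text
[0.42543386 0.0245442  0.0675705 ] [-0.10387723  0.60742081  2.22125297] [-0.05493236  0.03056053 -0.00347771] 19.579315058543827 40.000423192977905 [ 6.60405465e-01  7.50909194e-01  1.99555719e-05 -5.20848181e-05]
```

Request:
servo_tool:
  series:
    - {"x": 0, "y": 0, "z": 0.02, "ax": 0, "ay": 0, "az": 0, "jaw": 0}
    - {"x": 0, "y": 0, "z": 0.055, "ax": 0, "ay": 0, "az": 0, "jaw": 0}
    - {"x": 0.05, "y": 0.03, "z": 0.055, "ax": 0, "ay": 0, "az": -0.15, "jaw": 0}
    - {"x": 0.1, "y": 0.06, "z": 0.055, "ax": 0, "ay": 0, "az": -0.3, "jaw": 0}
    - {"x": 0.15, "y": 0.09, "z": 0.055, "ax": 0, "ay": 0, "az": -0.45, "jaw": 0}
    - {"x": 0.175, "y": 0.109, "z": 0.055, "ax": 0, "ay": 0, "az": -0.471, "jaw": 0}
    - {"x": 0.175, "y": 0.109, "z": 0.055, "ax": 0, "ay": 0, "az": -0.471, "jaw": 0}
    - {"x": 0.175, "y": 0.109, "z": 0.055, "ax": 0, "ay": 0, "az": -0.471, "jaw": 0}

```text
t: 4.18
eef_pos: [0.5989, 0.1329, 0.1216]
tool_rot: [0.817, 0.576, -0.001, -0.0]
force: [0.7, 0.4, -2.0]
opening: 0.21
grip_force: 40.0
```

Run:
```python
from h import *
d=grab('wrist','w2.png');s=ctrl.get_state();print(s['eef_pos'],s['force'],s['ft_torque'],s['opening']*94,s['grip_force'],s['tool_rot'])
e=grab('scene','s2.png');g=grab('top','t2.png')
for p in [(.6005,.134,.046),s['eef_pos']]:print(proj(d,p,True),proj(e,p),proj(g,p))
u,v=proj(e,(.6,.134,.06)).astype(int)
a=cv2.resize(d['frame'][60:260,100:400],(600,400),interpolation=cv2.INTER_CUBIC)
b=cv2.resize(e['frame'][v-50:v+50,u-75:u+75],(600,400),interpolation=cv2.INTER_CUBIC)
print(u-75,v-50)
c=np.vstack([cv2.resize(a,(450,300)),cv2.resize(b,(450,300))]);cv2.imwrite('pics/c2.png',c)
```

```text
[0.59885328 0.13275975 0.12197263] [-0.48395692 -0.52708287 -1.60212689] [-0.08031919 -0.01103368  0.05055416] 19.80258374685703 39.99937355518341 [ 8.17419799e-01  5.76041218e-01 -1.11557349e-03 -3.77210752e-04]
[258.02731556 194.57244673] [296.03699368 226.85166742] [196.9144355  182.16857425]
[256.58350805 232.39594229] [299.15205596 205.0670357 ] [191.97127289 174.81302982]
221 173
```

View pics/c2.png

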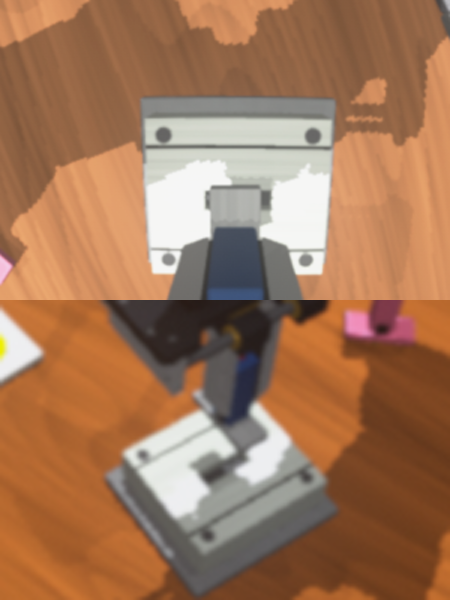

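Run:
```python
from h import *
d=grab('wrist');s=ctrl.get_state();f=d['frame'];e=s['eef_pos'];print(e,s['force'])
g=cv2.cvtColor(f,cv2.COLOR_BGR2GRAY).astype(int)
print('footcols',g[174:196,250:264].mean(1).round().tolist())
print('L',g[184:204,238:241].mean(1).round().tolist(),'R',g[184:204,276:280].mean(1).round().tolist())
print('row193',g[192:195,232:288].mean(0).round().tolist())
yaw=np.deg2rad(-19.7);X=np.array([np.cos(yaw),np.sin(yaw)]);Y=np.array([-X[1],X[0]])
def gf(uv,z):p=onz(d,uv,z,True)[:2]-e[:2];return (p@X*1e3).round(1),(p@Y*1e3).round(1)
zu=e[2]-.0256
print('far edge',[gf((257,v),zu+.008) for v in(182,183,184,185)],'under',gf((257,183),zu))
print('groove',[gf((258.7,v),.046) for v in(192,193,194,195)])
```

```text
[0.59955629 0.13272349 0.12273841] [-0.43981693  0.81571481 -2.24594082]
footcols [216.0, 213.0, 208.0, 205.0, 204.0, 206.0, 212.0, 212.0, 200.0, 155.0, 119.0, 128.0, 161.0, 174.0, 176.0, 176.0, 176.0, 176.0, 176.0, 176.0, 176.0, 176.0]
L [227.0, 215.0, 191.0, 153.0, 140.0, 143.0, 150.0, 151.0, 150.0, 146.0, 136.0, 133.0, 137.0, 140.0, 152.0, 183.0, 210.0, 226.0, 229.0, 229.0] R [187.0, 179.0, 147.0, 118.0, 110.0, 111.0, 110.0, 110.0, 110.0, 110.0, 111.0, 115.0, 123.0, 130.0, 137.0, 154.0, 170.0, 183.0, 188.0, 189.0]
row193 [246.0, 246.0, 244.0, 227.0, 165.0, 125.0, 131.0, 140.0, 160.0, 171.0, 173.0, 171.0, 171.0, 171.0, 173.0, 176.0, 177.0, 178.0, 176.0, 173.0, 172.0, 172.0, 173.0, 173.0, 173.0, 175.0, 177.0, 180.0, 180.0, 179.0, 179.0, 179.0, 179.0, 178.0, 178.0, 178.0, 178.0, 179.0, 180.0, 180.0, 175.0, 154.0, 116.0, 101.0, 101.0, 101.0, 107.0, 132.0, 173.0, 215.0, 238.0, 245.0, 246.0, 246.0, 246.0, 246.0]
far edge [(np.float64(0.0), np.float64(29.2)), (np.float64(0.0), np.float64(28.5)), (np.float64(0.0), np.float64(27.8)), (np.float64(0.0), np.float64(27.1))] under (np.float64(0.0), np.float64(26.3))
groove [(np.float64(1.6), np.float64(3.6)), (np.float64(1.6), np.float64(2.6)), (np.float64(1.6), np.float64(1.7)), (np.float64(1.6), np.float64(0.8))]
```

Request:
servo_tool:
  series:
    - {"x": 0.002, "y": 0.0027, "z": -0.01, "ax": 0, "ay": 0, "az": 0, "jaw": 0}
    - {"x": 0.002, "y": 0.0027, "z": -0.025, "ax": 0, "ay": 0, "az": 0, "jaw": 0}
    - {"x": 0.002, "y": 0.0027, "z": -0.025, "ax": 0, "ay": 0, "az": 0, "jaw": 0}
    - {"x": 0.002, "y": 0.0027, "z": -0.025, "ax": 0, "ay": 0, "az": 0, "jaw": 0}
    - {"x": 0.002, "y": 0.0027, "z": -0.025, "ax": 0, "ay": 0, "az": 0, "jaw": 0}

```text
t: 5.0
eef_pos: [0.6028, 0.1362, 0.0978]
tool_rot: [0.817, 0.576, 0.0, 0.0]
force: [0.6, 0.9, -1.3]
opening: 0.209
grip_force: 40.0
```

Run:
```python
from h import *
d=grab('wrist');s=ctrl.get_state();f=d['frame'];e=s['eef_pos'];print(s['t'],e,s['force'])
g=cv2.cvtColor(f,cv2.COLOR_BGR2GRAY).astype(int)
print('L',g[176:204,237:241].mean(1).round().tolist(),'R',g[176:204,277:281].mean(1).round().tolist())
print('foot',g[176:196,250:264].mean(1).round().tolist())
c=grab('scene')['frame'];u,v=proj(grab('scene'),(.6,.134,.06)).astype(int)
a=cv2.resize(f[140:240,180:330],(600,400),interpolation=cv2.INTER_CUBIC)
b=cv2.resize(c[v-35:v+35,u-50:u+50],(571,400),interpolation=cv2.INTER_CUBIC)
cv2.imwrite('pics/c3.png',np.vstack([cv2.resize(a,(450,300)),cv2.resize(b,(450,300))]))
```

```text
5.05 [0.60285706 0.13618705 0.09786125] [-0.61664548  1.09115485 -0.4792298 ]
L [213.0, 212.0, 207.0, 205.0, 208.0, 221.0, 239.0, 240.0, 232.0, 226.0, 226.0, 226.0, 225.0, 225.0, 225.0, 225.0, 225.0, 225.0, 225.0, 226.0, 226.0, 226.0, 224.0, 217.0, 185.0, 160.0, 156.0, 157.0] R [212.0, 211.0, 208.0, 206.0, 205.0, 201.0, 199.0, 198.0, 196.0, 199.0, 205.0, 204.0, 201.0, 196.0, 194.0, 201.0, 203.0, 205.0, 202.0, 198.0, 200.0, 212.0, 224.0, 214.0, 198.0, 183.0, 178.0, 176.0]
foot [213.0, 211.0, 207.0, 201.0, 194.0, 188.0, 177.0, 139.0, 114.0, 126.0, 160.0, 174.0, 176.0, 176.0, 176.0, 176.0, 176.0, 176.0, 176.0, 176.0]
```

View pics/c3.png

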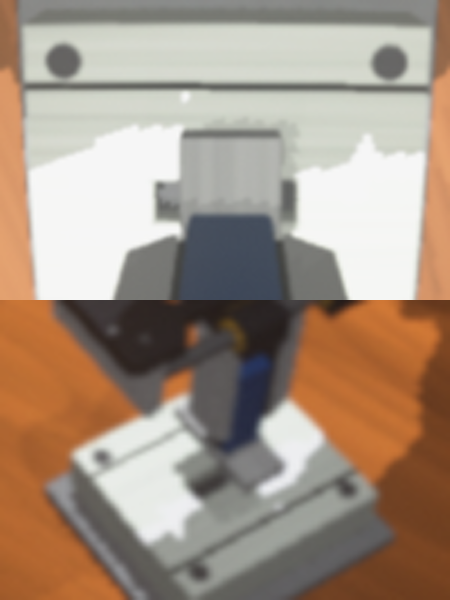

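Run:
```python
from h import *
d=grab('wrist');s=ctrl.get_state();e=s['eef_pos'];print(e,s['force'])
g=cv2.cvtColor(d['frame'],cv2.COLOR_BGR2GRAY).astype(int)
print('L',g[196:218,232:239].mean(1).round().tolist(),'R',g[196:218,275:278].mean(1).round().tolist())
yaw=np.deg2rad(-19.7);X=np.array([np.cos(yaw),np.sin(yaw)]);Y=np.array([-X[1],X[0]])
def gf(uv,z):p=onz(d,uv,z,True)[:2]-e[:2];return float((p@X*1e3).round(1)),float((p@Y*1e3).round(1))
zu=e[2]-.0256
print('foot',gf((257,185.5),zu+.008),gf((257,182.7),zu))
for z in(.042,.046,.05):print('groove',gf((255.2,200),z),gf((255.2,206.7),z),gf((255.2,213.4),z),'L/R',gf((231.5,206.7),z),gf((279,206.7),z))
```

```text
[0.60268124 0.13617183 0.09780365] [ 0.05757463  0.37103571 -2.49397845]
L [246.0, 246.0, 245.0, 236.0, 182.0, 143.0, 143.0, 151.0, 151.0, 146.0, 139.0, 125.0, 115.0, 113.0, 120.0, 127.0, 141.0, 183.0, 229.0, 245.0, 246.0, 244.0] R [186.0, 187.0, 185.0, 165.0, 128.0, 105.0, 101.0, 101.0, 101.0, 101.0, 100.0, 101.0, 104.0, 107.0, 114.0, 121.0, 127.0, 141.0, 165.0, 179.0, 189.0, 190.0]
foot (0.3, 26.9) (0.4, 26.6)
groove (-1.0, 3.3) (-1.0, -2.6) (-1.0, -8.7) L/R (-21.0, -2.7) (19.0, -2.7)
groove (-1.0, 4.7) (-1.0, -1.2) (-1.0, -7.1) L/R (-20.6, -1.2) (18.7, -1.2)
groove (-1.0, 6.0) (-1.0, 0.3) (-1.0, -5.6) L/R (-20.3, 0.2) (18.3, 0.3)
```

Request:
servo_tool:
  series:
    - {"x": -0.0002, "y": -0.0005, "z": -0.004, "ax": 0, "ay": 0, "az": 0, "jaw": 0}
    - {"x": -0.0002, "y": -0.0005, "z": -0.01, "ax": 0, "ay": 0, "az": 0, "jaw": 0}
    - {"x": -0.0002, "y": -0.0005, "z": -0.01, "ax": 0, "ay": 0, "az": 0, "jaw": 0}
    - {"x": -0.0002, "y": -0.0005, "z": -0.01, "ax": 0, "ay": 0, "az": 0, "jaw": 0}

```text
t: 5.7
eef_pos: [0.6023, 0.1357, 0.0873]
tool_rot: [0.817, 0.576, -0.0, -0.0]
force: [-0.6, -0.0, -1.4]
opening: 0.213
grip_force: 40.0
```

```bash
cat > f.py <<'E'
from h import *
import sys
n=int(sys.argv[1]) if len(sys.argv)>1 else 5
F=[];P=[];Q=[];st=ctrl.get_state
for i in range(n):
    ctrl.grab_frame('top');s=st();F.append(s['force']);P.append(s['eef_pos']);Q.append(s['ft_torque'])
F=np.array(F);print(s['t'],'F',F.mean(0).round(2),'sd',F.std(0).round(2),'P',np.mean(P,0).round(5),'T',np.mean(Q,0).round(3),'rot',s['tool_rot'].round(4),s['opening']*94,s['grip_force'])
E
python3 f.py 6
```

```text
6.0 F [-0.02 -0.04 -1.84] sd [0.29 0.51 0.42] P [0.60242 0.13566 0.08761] T [-0.004 -0.072 -0.005] rot [8.174e-01 5.761e-01 1.000e-04 1.000e-04] 19.828162483559304 39.99950051307678
```

Request:
servo_tool:
  series:
    - {"x": 0, "y": 0, "z": -0.002, "ax": 0, "ay": 0, "az": 0, "jaw": 0}
    - {"x": 0, "y": 0, "z": -0.005, "ax": 0, "ay": 0, "az": 0, "jaw": 0}
    - {"x": 0, "y": 0, "z": -0.005, "ax": 0, "ay": 0, "az": 0, "jaw": 0}

```text
t: 6.38
eef_pos: [0.602, 0.1356, 0.0821]
tool_rot: [0.817, 0.576, -0.0, -0.0]
force: [0.6, -0.1, -1.3]
opening: 0.208
grip_force: 40.0
```

```bash
python3 f.py 5
```

```text
6.625 F [ 0.24 -0.09 -1.9 ] sd [0.49 0.61 0.37] P [0.60228 0.13563 0.08243] T [-0.012 -0.029 -0.009] rot [8.174e-01 5.761e-01 1.000e-04 1.000e-04] 19.955409697448815 39.99952733516693
```

Request:
servo_tool:
  series:
    - {"x": 0, "y": 0, "z": -0.003, "ax": 0, "ay": 0, "az": 0, "jaw": 0}
    - {"x": 0, "y": 0, "z": -0.006, "ax": 0, "ay": 0, "az": 0, "jaw": 0}
    - {"x": 0, "y": 0, "z": -0.006, "ax": 0, "ay": 0, "az": 0, "jaw": 0}

```text
t: 7.0
eef_pos: [0.602, 0.1356, 0.076]
tool_rot: [0.817, 0.576, -0.0, -0.0]
force: [0.4, -0.2, -2.8]
opening: 0.209
grip_force: 40.0
```

```bash
python3 f.py 5
```

```text
7.25 F [-0.1   0.45 -1.7 ] sd [0.42 0.64 0.38] P [0.60229 0.13565 0.07645] T [-0.026 -0.049  0.018] rot [8.174e-01 5.761e-01 1.000e-04 1.000e-04] 20.092086152894787 39.9995219707489
```

Request:
servo_tool:
  series:
    - {"x": 0, "y": 0, "z": -0.001, "ax": 0, "ay": 0, "az": 0, "jaw": 0}
    - {"x": 0, "y": 0, "z": -0.002, "ax": 0, "ay": 0, "az": 0, "jaw": 0}
    - {"x": 0, "y": 0, "z": -0.002, "ax": 0, "ay": 0, "az": 0, "jaw": 0}

```text
t: 7.62
eef_pos: [0.6025, 0.1357, 0.0747]
tool_rot: [0.817, 0.576, 0.0, 0.0]
force: [0.1, 1.0, -0.5]
opening: 0.208
grip_force: 40.0
```

```bash
python3 f.py 4
```

```text
7.825 F [-0.02 -0.27  0.31] sd [0.36 0.65 0.45] P [0.60247 0.13566 0.0747 ] T [-0.007 -0.046 -0.004] rot [8.174e-01 5.760e-01 2.000e-04 2.000e-04] 20.065007247882072 40.00002443790436
```

Request:
servo_tool:
  series:
    - {"x": 0, "y": 0, "z": -0.001, "ax": 0, "ay": 0, "az": 0, "jaw": 0}
    - {"x": 0, "y": 0, "z": -0.002, "ax": 0, "ay": 0, "az": 0, "jaw": 0}
    - {"x": 0, "y": 0, "z": -0.002, "ax": 0, "ay": 0, "az": 0, "jaw": 0}

```text
t: 8.2
eef_pos: [0.6025, 0.1356, 0.0725]
tool_rot: [0.817, 0.576, 0.0, 0.0]
force: [-0.1, 0.3, 0.7]
opening: 0.209
grip_force: 40.0
```

```bash
python3 f.py 4
```

```text
8.4 F [-0.15 -0.24  1.35] sd [0.36 0.4  0.6 ] P [0.60243 0.13565 0.07254] T [ 0.017 -0.065 -0.013] rot [8.174e-01 5.760e-01 1.000e-04 1.000e-04] 19.684686436292385 40.000208616256714
```

Request:
servo_tool:
  series:
    - {"x": 0, "y": 0, "z": -0.0005, "ax": 0, "ay": 0, "az": 0, "jaw": 0}
    - {"x": 0, "y": 0, "z": -0.001, "ax": 0, "ay": 0, "az": 0, "jaw": 0}
    - {"x": 0, "y": 0, "z": -0.001, "ax": 0, "ay": 0, "az": 0, "jaw": 0}

```text
t: 8.78
eef_pos: [0.6024, 0.1357, 0.0715]
tool_rot: [0.817, 0.576, 0.0, 0.0]
force: [-0.2, -0.6, 1.5]
opening: 0.212
grip_force: 40.0
```

```bash
python3 f.py 4
```

```text
8.975 F [0.71 0.07 1.7 ] sd [0.37 0.22 0.23] P [0.60242 0.13565 0.07156] T [ 0.004 -0.098  0.029] rot [8.174e-01 5.761e-01 1.000e-04 1.000e-04] 19.51361323988482 40.00045716762543
```

Request:
servo_tool:
  series:
    - {"x": 0, "y": 0, "z": -0.0005, "ax": 0, "ay": 0, "az": 0, "jaw": 0}
    - {"x": 0, "y": 0, "z": -0.001, "ax": 0, "ay": 0, "az": 0, "jaw": 0}
    - {"x": 0, "y": 0, "z": -0.001, "ax": 0, "ay": 0, "az": 0, "jaw": 0}

```text
t: 9.35
eef_pos: [0.6024, 0.1357, 0.0705]
tool_rot: [0.817, 0.576, 0.0, 0.0]
force: [0.0, 0.3, 1.7]
opening: 0.211
grip_force: 40.0
```

```bash
python3 f.py 4
```

```text
9.55 F [ 0.72 -0.19  2.38] sd [0.77 0.47 0.06] P [0.60241 0.13566 0.07053] T [-0.029 -0.144  0.011] rot [8.174e-01 5.761e-01 1.000e-04 1.000e-04] 19.934263383279223 40.000505447387695
```

Request:
servo_tool:
  series:
    - {"x": 0, "y": 0, "z": -0.0005, "ax": 0, "ay": 0, "az": 0, "jaw": 0}
    - {"x": 0, "y": 0, "z": -0.001, "ax": 0, "ay": 0, "az": 0, "jaw": 0}
    - {"x": 0, "y": 0, "z": -0.001, "ax": 0, "ay": 0, "az": 0, "jaw": 0}

```text
t: 9.93
eef_pos: [0.6024, 0.1356, 0.0695]
tool_rot: [0.817, 0.576, 0.0, 0.0]
force: [-0.3, 0.6, 3.6]
opening: 0.213
grip_force: 40.0
```

```bash
python3 f.py 4
```

```text
10.125 F [ 0.93 -0.2   2.57] sd [0.24 0.51 0.53] P [0.60239 0.13565 0.06952] T [ 0.002 -0.222 -0.011] rot [8.174e-01 5.761e-01 1.000e-04 1.000e-04] 19.909562551920995 40.00067710876465
```

Request:
servo_tool:
  series:
    - {"x": 0, "y": 0, "z": -0.0005, "ax": 0, "ay": 0, "az": 0, "jaw": 0}
    - {"x": 0, "y": 0, "z": -0.001, "ax": 0, "ay": 0, "az": 0, "jaw": 0}
    - {"x": 0, "y": 0, "z": -0.001, "ax": 0, "ay": 0, "az": 0, "jaw": 0}

```text
t: 10.5
eef_pos: [0.6024, 0.1357, 0.0687]
tool_rot: [0.817, 0.576, 0.0, 0.0]
force: [0.1, -0.3, 3.4]
opening: 0.21
grip_force: 40.0
```

```bash
python3 f.py 4
```

```text
10.7 F [0.67 0.32 4.63] sd [0.42 0.19 0.34] P [0.60243 0.13566 0.0687 ] T [-0.036 -0.149 -0.017] rot [8.174e-01 5.761e-01 2.000e-04 1.000e-04] 19.80283260098989 40.00119924545288
```

Request:
servo_tool:
  series:
    - {"x": 0, "y": 0, "z": -0.0004, "ax": 0, "ay": 0, "az": 0, "jaw": 0}
    - {"x": 0, "y": 0, "z": -0.0004, "ax": 0, "ay": 0, "az": 0, "jaw": 0}

```text
t: 10.95
eef_pos: [0.6024, 0.1357, 0.0687]
tool_rot: [0.817, 0.576, 0.0, 0.0]
force: [0.3, 0.0, 6.6]
opening: 0.211
grip_force: 40.0
```

```bash
python3 f.py 4
```

```text
11.15 F [-0.01  0.04  7.28] sd [0.28 0.07 0.28] P [0.60241 0.13567 0.06868] T [-0.029 -0.004 -0.013] rot [8.174e-01 5.761e-01 2.000e-04 2.000e-04] 20.047993777660793 40.001667737960815
```

Request:
servo_tool:
  series:
    - {"x": 0, "y": 0, "z": -0.0003, "ax": 0, "ay": 0, "az": 0, "jaw": 0}
    - {"x": 0, "y": 0, "z": -0.0005, "ax": 0, "ay": 0, "az": 0, "jaw": 0}
    - {"x": 0, "y": 0, "z": -0.0005, "ax": 0, "ay": 0, "az": 0, "jaw": 0}

```text
t: 11.52
eef_pos: [0.6024, 0.1357, 0.0687]
tool_rot: [0.817, 0.576, 0.0, 0.0]
force: [-1.0, 0.4, 10.2]
opening: 0.214
grip_force: 40.0
```

```bash
python3 f.py 8
```

```text
11.925 F [-0.34 -0.02  9.53] sd [0.41 0.41 0.49] P [0.60242 0.13568 0.06869] T [-0.077  0.133 -0.001] rot [8.174e-01 5.761e-01 3.000e-04 2.000e-04] 19.910671587294434 40.00223994255066
```

Request:
servo_tool:
  series:
    - {"x": 0, "y": 0, "z": -0.0002, "ax": 0, "ay": 0, "az": 0, "jaw": 0}
    - {"x": 0, "y": 0, "z": -0.0002, "ax": 0, "ay": 0, "az": 0, "jaw": 0}
    - {"x": 0, "y": 0, "z": -0.0002, "ax": 0, "ay": 0, "az": 0, "jaw": 0}
    - {"x": 0, "y": 0, "z": -0.0002, "ax": 0, "ay": 0, "az": 0, "jaw": 0}
    - {"x": 0, "y": 0, "z": -0.0002, "ax": 0, "ay": 0, "az": 0, "jaw": 0}
    - {"x": 0, "y": 0, "z": -0.0002, "ax": 0, "ay": 0, "az": 0, "jaw": 0}
    - {"x": 0, "y": 0, "z": -0.0002, "ax": 0, "ay": 0, "az": 0, "jaw": 0}
    - {"x": 0, "y": 0, "z": -0.0002, "ax": 0, "ay": 0, "az": 0, "jaw": 0}

```text
t: 12.92
eef_pos: [0.6024, 0.1357, 0.0687]
tool_rot: [0.817, 0.576, 0.0, 0.0]
force: [-0.7, 0.7, 10.5]
opening: 0.215
grip_force: 40.0
```

```bash
python3 f.py 12
```

```text
13.525 F [-1.03  0.09 10.34] sd [0.28 0.39 0.57] P [0.60242 0.13567 0.06869] T [-0.086  0.228 -0.001] rot [8.174e-01 5.761e-01 4.000e-04 3.000e-04] 19.486011338372744 40.00254213809967
```

Request:
servo_tool:
  series:
    - {"x": 0, "y": 0, "z": 0.01, "ax": 0, "ay": 0, "az": 0, "jaw": 0}
    - {"x": 0, "y": 0, "z": 0.03, "ax": 0, "ay": 0, "az": 0, "jaw": 0}
    - {"x": 0, "y": 0, "z": 0.055, "ax": 0, "ay": 0, "az": 0, "jaw": 0}
    - {"x": -0.06, "y": -0.037, "z": 0.055, "ax": 0, "ay": 0, "az": 0.16, "jaw": 0}
    - {"x": -0.11, "y": -0.07, "z": 0.055, "ax": 0, "ay": 0, "az": 0.31, "jaw": 0}
    - {"x": -0.16, "y": -0.1, "z": 0.055, "ax": 0, "ay": 0, "az": 0.45, "jaw": 0}
    - {"x": -0.177, "y": -0.111, "z": 0.055, "ax": 0, "ay": 0, "az": 0.471, "jaw": 0}
    - {"x": -0.177, "y": -0.111, "z": 0.055, "ax": 0, "ay": 0, "az": 0.471, "jaw": 0}

```text
t: 14.52
eef_pos: [0.4229, 0.0243, 0.1219]
tool_rot: [0.661, 0.75, -0.001, -0.001]
force: [0.1, 0.7, -2.0]
opening: 0.208
grip_force: 40.0
```

```bash
python3 f.py 6
python3 - <<'E'
from h import *
d=grab('wrist');e=grab('scene')
u,v=proj(e,ctrl.get_state()['eef_pos']).astype(int)
a=cv2.resize(d['frame'][130:250,166:346],(450,300),interpolation=cv2.INTER_CUBIC)
b=cv2.resize(e['frame'][v-40:v+40,u-60:u+60],(450,300),interpolation=cv2.INTER_CUBIC)
cv2.imwrite('pics/c4.png',np.vstack([a,b]))
E
```

```text
14.825 F [ 0.07 -0.17 -1.67] sd [0.53 0.4  0.25] P [0.42612 0.02496 0.12226] T [-0.036 -0.092  0.009] rot [ 6.601e-01  7.511e-01  1.000e-04 -1.000e-04] 19.837747807258534 39.99954164028168
```

View pics/c4.png

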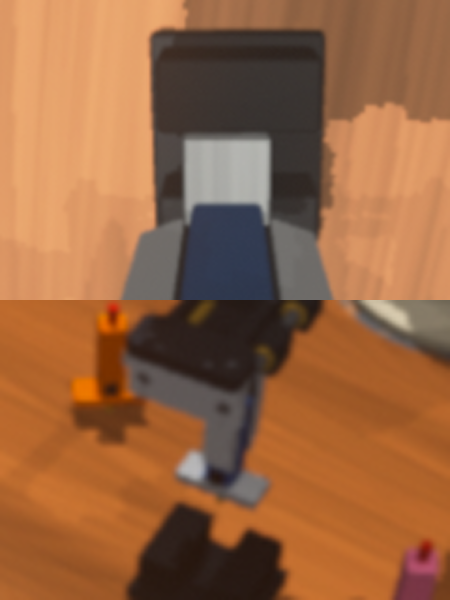

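The gauge is square over the stand and the probe is clear, so I'll lower it.

Request:
servo_tool:
  series:
    - {"x": -0.0006, "y": -0.0004, "z": -0.015, "ax": 0, "ay": 0, "az": 0, "jaw": 0}
    - {"x": -0.0006, "y": -0.0004, "z": -0.03, "ax": 0, "ay": 0, "az": 0, "jaw": 0}
    - {"x": -0.0006, "y": -0.0004, "z": -0.045, "ax": 0, "ay": 0, "az": 0, "jaw": 0}
    - {"x": -0.0006, "y": -0.0004, "z": -0.052, "ax": 0, "ay": 0, "az": 0, "jaw": 0}
    - {"x": -0.0006, "y": -0.0004, "z": -0.0535, "ax": 0, "ay": 0, "az": 0, "jaw": 0}
    - {"x": -0.0006, "y": -0.0004, "z": -0.0545, "ax": 0, "ay": 0, "az": 0, "jaw": 0}
    - {"x": -0.0006, "y": -0.0004, "z": -0.0545, "ax": 0, "ay": 0, "az": 0, "jaw": 0}

```text
t: 15.8
eef_pos: [0.4251, 0.0242, 0.0682]
tool_rot: [0.66, 0.751, 0.0, 0.0]
force: [-0.2, 0.2, -1.8]
opening: 0.211
grip_force: 40.0
```

```bash
python3 f.py 5
```

```text
16.05 F [-0.3   0.34 -1.81] sd [0.68 0.25 0.69] P [0.42493 0.02422 0.06819] T [-0.035 -0.081  0.002] rot [6.605e-01 7.509e-01 2.000e-04 2.000e-04] 19.870486940603328 39.99954700469971
```

Request:
servo_tool:
  series:
    - {"x": 0.0004, "y": 0.0002, "z": -0.0005, "ax": 0, "ay": 0, "az": 0, "jaw": 0}
    - {"x": 0.0004, "y": 0.0002, "z": -0.001, "ax": 0, "ay": 0, "az": 0, "jaw": 0}
    - {"x": 0.0004, "y": 0.0002, "z": -0.001, "ax": 0, "ay": 0, "az": 0, "jaw": 0}

```text
t: 16.42
eef_pos: [0.4252, 0.0244, 0.0675]
tool_rot: [0.66, 0.751, 0.0, 0.0]
force: [-1.6, 0.7, 5.2]
opening: 0.212
grip_force: 40.0
```

```bash
python3 f.py 5
```

```text
16.675 F [-1.41  0.07  5.26] sd [0.39 0.48 0.21] P [0.42514 0.02442 0.06755] T [-0.035  0.288  0.008] rot [6.604e-01 7.509e-01 1.000e-04 2.000e-04] 19.967420635142787 40.00114023685455
```

Request:
servo_tool:
  series:
    - {"x": 0, "y": 0, "z": 0.0004, "ax": 0, "ay": 0, "az": 0, "jaw": 0}
    - {"x": 0, "y": 0, "z": 0.0006, "ax": 0, "ay": 0, "az": 0, "jaw": 0.03}
    - {"x": 0, "y": 0, "z": 0.0006, "ax": 0, "ay": 0, "az": 0, "jaw": 0.05}
    - {"x": 0, "y": 0, "z": 0.0006, "ax": 0, "ay": 0, "az": 0, "jaw": 0.06}
    - {"x": 0, "y": 0, "z": 0.0006, "ax": 0, "ay": 0, "az": 0, "jaw": 0.06}
    - {"x": 0, "y": 0, "z": 0.03, "ax": 0, "ay": 0, "az": 0, "jaw": 0.06}
    - {"x": 0, "y": 0, "z": 0.08, "ax": 0, "ay": 0, "az": 0, "jaw": 0.06}
    - {"x": 0, "y": 0, "z": 0.11, "ax": 0, "ay": 0, "az": 0, "jaw": 0.06}

```text
t: 17.68
eef_pos: [0.4259, 0.0244, 0.179]
tool_rot: [0.66, 0.751, 0.001, 0.001]
force: [0.9, -1.1, 0.8]
opening: 0.64
grip_force: 0.0
```

Request:
servo_tool:
  series:
    - {"x": 0, "y": -0.06, "z": 0, "ax": 0, "ay": 0, "az": 0, "jaw": 0.06}
    - {"x": 0.004, "y": -0.12, "z": 0, "ax": 0, "ay": 0, "az": 0, "jaw": 0.06}
    - {"x": 0.004, "y": -0.18, "z": 0, "ax": 0, "ay": 0, "az": 0, "jaw": 0.06}
    - {"x": 0.004, "y": -0.24, "z": 0, "ax": 0, "ay": 0, "az": 0, "jaw": 0.06}
    - {"x": 0.004, "y": -0.3, "z": 0, "ax": 0, "ay": 0, "az": 0, "jaw": 0.06}
    - {"x": 0.004, "y": -0.313, "z": 0, "ax": 0, "ay": 0, "az": 0, "jaw": 0.06}
    - {"x": 0.004, "y": -0.313, "z": 0, "ax": 0, "ay": 0, "az": 0, "jaw": 0.06}

```text
t: 18.55
eef_pos: [0.4288, -0.2886, 0.1764]
tool_rot: [0.661, 0.75, 0.0, -0.001]
force: [0.5, 0.7, -0.3]
opening: 0.642
grip_force: 0.0
```

```bash
python3 f.py 1; python3 m.py | egrep 'foot|col|marker|stand'
python3 - <<'E'
from h import *
d=grab('wrist');e=grab('scene');t=grab('top')
u,v=proj(e,(.426,.0236,.09)).astype(int);print('scene crop',u-30,v-25,'base,top col,pin6.8',proj(e,(.426,.0236,.042)),proj(e,(.426,.0236,.112)),proj(e,(.426,.0236,.1188)))
print('pred marker',proj(d,(.429,-.2885,.048),True),proj(d,(.429,-.2885,.008),True))
a=cv2.resize(d['frame'],(512,384))[60:300,100:420]
b=cv2.resize(e['frame'][v-30:v+30,u-40:u+40],(320,240),interpolation=cv2.INTER_CUBIC)
c=cv2.resize(t['frame'][225:285,210:290],(320,240),interpolation=cv2.INTER_CUBIC)
cv2.imwrite('pics/c5.png',np.vstack([np.hstack([cv2.resize(a,(320,240)),b]),np.hstack([c,c])]))
E
```

```text
18.6 F [-0.42  0.3   0.  ] sd [0. 0. 0.] P [ 0.42878 -0.28748  0.17653] T [-0.019 -0.1    0.006] rot [ 6.605e-01  7.508e-01  4.000e-04 -8.000e-04] 60.005781226762515 0.0
standdark 1137.0 [245.9 256.4] [0.4302 0.0243 0.042 ] [0.4307 0.0238 0.0682 0.0869 7.6079]
foot 69.0 [254.7 256.9] [0.4284 0.0047 0.05  ] [4.2840e-01 4.8000e-03 2.2600e-02 1.8200e-02 5.4956e+00]
foot 63.0 [236.9 259.7] [0.4232 0.0438 0.05  ] [0.4236 0.0419 0.0228 0.0198 7.7947]
col 79.0 [245.3 257.2] [0.4259 0.0234 0.112 ] [0.4255 0.0235 0.021  0.0194 8.9303]
marker 175.5 [381.8 254.7] [ 0.4291 -0.2885  0.008 ] [ 4.29900e-01 -2.87700e-01  3.48000e-02  3.46000e-02  4.93268e+01]
scene crop 268 120 base,top col,pin6.8 [297.23657106 159.01083099] [299.80398351 138.63198652] [300.06941352 136.52513494]
pred marker [256.12667795 182.6208225 ] [256.17051663 173.78658086]
```

View pics/c5.png

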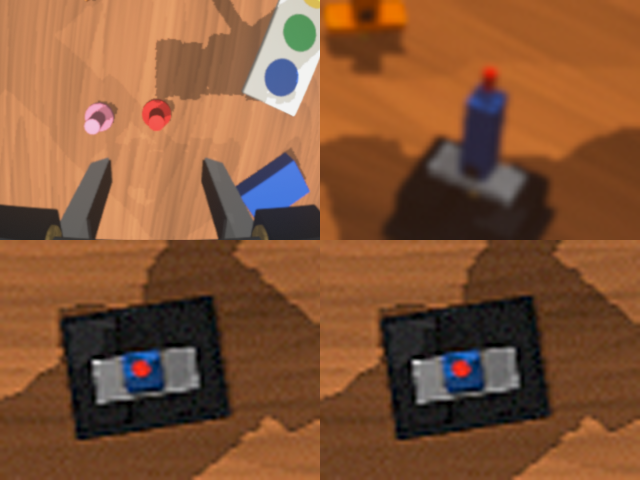

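The gauge is back upright and flat in its stand with the pin raised. The red marker's top is where predicted (256,182), and the pink look-alike is about 50 mm to its left, so I'll narrow the jaw before descending.

Request:
servo_tool:
  series:
    - {"x": 0, "y": -0.001, "z": -0.05, "ax": 0, "ay": 0, "az": 0, "jaw": 0.036}
    - {"x": 0, "y": -0.001, "z": -0.09, "ax": 0, "ay": 0, "az": 0, "jaw": 0.036}
    - {"x": 0, "y": -0.001, "z": -0.11, "ax": 0, "ay": 0, "az": 0, "jaw": 0.036}
    - {"x": 0, "y": -0.001, "z": -0.13, "ax": 0, "ay": 0, "az": 0, "jaw": 0.036}
    - {"x": 0, "y": -0.001, "z": -0.15, "ax": 0, "ay": 0, "az": 0, "jaw": 0.036}
    - {"x": 0, "y": -0.001, "z": -0.1585, "ax": 0, "ay": 0, "az": 0, "jaw": 0.036}
    - {"x": 0, "y": -0.001, "z": -0.1585, "ax": 0, "ay": 0, "az": 0, "jaw": 0.036}
    - {"x": 0, "y": -0.001, "z": -0.1585, "ax": 0, "ay": 0, "az": 0, "jaw": 0.036}

```text
t: 19.85
eef_pos: [0.4297, -0.2899, 0.0192]
tool_rot: [0.66, 0.751, 0.0, 0.001]
force: [0.5, -0.3, 0.7]
opening: 0.383
grip_force: 0.0
```

Request:
servo_tool:
  series:
    - {"x": 0, "y": 0, "z": 0, "ax": 0, "ay": 0, "az": 0, "jaw": 0.02}
    - {"x": 0, "y": 0, "z": 0, "ax": 0, "ay": 0, "az": 0, "jaw": 0.01}
    - {"x": 0, "y": 0, "z": 0, "ax": 0, "ay": 0, "az": 0, "jaw": 0.005}
    - {"x": 0, "y": 0, "z": 0, "ax": 0, "ay": 0, "az": 0, "jaw": 0.005}
  force: 20

```text
t: 20.35
eef_pos: [0.4293, -0.2898, 0.0188]
tool_rot: [0.66, 0.751, 0.0, 0.0]
force: [0.3, 0.5, 2.6]
opening: 0.183
grip_force: 20.0
```

```bash
python3 f.py 4
```

```text
20.55 F [-0.7   0.49  4.81] sd [0.2  0.59 0.4 ] P [ 0.42929 -0.28977  0.01878] T [ 0.046 -0.026  0.001] rot [6.604e-01 7.509e-01 0.000e+00 4.000e-04] 16.950117142227626 20.000932216644287
```

Request:
servo_tool:
  series:
    - {"x": 0, "y": 0, "z": 0.02, "ax": 0, "ay": 0, "az": 0, "jaw": 0.005}
    - {"x": 0, "y": 0, "z": 0.06, "ax": 0, "ay": 0, "az": 0, "jaw": 0.005}
    - {"x": 0.04, "y": 0.032, "z": 0.06, "ax": 0, "ay": 0, "az": 0, "jaw": 0.005}
    - {"x": 0.08, "y": 0.064, "z": 0.06, "ax": 0, "ay": 0, "az": 0, "jaw": 0.005}
    - {"x": 0.12, "y": 0.096, "z": 0.06, "ax": 0, "ay": 0, "az": 0, "jaw": 0.005}
    - {"x": 0.155, "y": 0.122, "z": 0.06, "ax": 0, "ay": 0, "az": 0, "jaw": 0.005}
    - {"x": 0.163, "y": 0.1285, "z": 0.06, "ax": 0, "ay": 0, "az": 0, "jaw": 0.005}
    - {"x": 0.163, "y": 0.1285, "z": 0.06, "ax": 0, "ay": 0, "az": 0, "jaw": 0.005}

```text
t: 21.55
eef_pos: [0.5914, -0.1608, 0.0776]
tool_rot: [0.66, 0.751, -0.001, -0.001]
force: [0.3, -0.3, -0.3]
opening: 0.177
grip_force: 20.0
```

Request:
servo_tool:
  series:
    - {"x": 0, "y": 0, "z": 0, "ax": 0, "ay": 0, "az": 0, "jaw": 0.005}
    - {"x": 0, "y": 0, "z": -0.02, "ax": 0, "ay": 0, "az": 0, "jaw": 0.005}
    - {"x": 0, "y": 0, "z": -0.04, "ax": 0, "ay": 0, "az": 0, "jaw": 0.005}
    - {"x": 0, "y": 0, "z": -0.046, "ax": 0, "ay": 0, "az": 0, "jaw": 0.005}
    - {"x": 0, "y": 0, "z": -0.046, "ax": 0, "ay": 0, "az": 0, "jaw": 0.005}

```text
t: 22.18
eef_pos: [0.5914, -0.1617, 0.0324]
tool_rot: [0.661, 0.751, -0.0, -0.0]
force: [-0.0, -0.1, -0.2]
opening: 0.182
grip_force: 20.0
```

```bash
python3 f.py 4
python3 - <<'E'
from h import *
d=grab('wrist');print(proj(d,(.592,-.1602,.01),True))
cv2.imwrite('pics/c6.png',cv2.resize(d['frame'][120:280,150:360],None,fx=3,fy=3,interpolation=cv2.INTER_CUBIC))
E
```

```text
22.375 F [ 0.13 -0.31 -0.45] sd [0.47 0.28 0.23] P [ 0.5924  -0.16158  0.03318] T [-0.038 -0.108  0.01 ] rot [6.605e-01 7.508e-01 3.000e-04 8.000e-04] 16.841730660847986 19.999286234378815
[255.53072109 216.84703124]
```

View pics/c6.png

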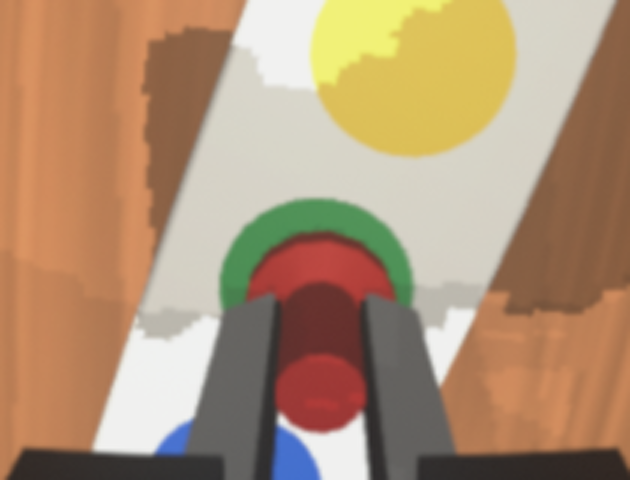

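Request:
servo_tool:
  series:
    - {"x": -0.0005, "y": 0.001, "z": -0.002, "ax": 0, "ay": 0, "az": 0, "jaw": 0.005}
    - {"x": -0.0005, "y": 0.001, "z": -0.0035, "ax": 0, "ay": 0, "az": 0, "jaw": 0.005}
    - {"x": -0.0005, "y": 0.001, "z": -0.0045, "ax": 0, "ay": 0, "az": 0, "jaw": 0.005}
    - {"x": -0.0005, "y": 0.001, "z": -0.0045, "ax": 0, "ay": 0, "az": 0, "jaw": 0.005}

```text
t: 22.92
eef_pos: [0.5915, -0.1599, 0.0288]
tool_rot: [0.66, 0.751, 0.0, 0.0]
force: [-1.9, 1.3, 6.0]
opening: 0.182
grip_force: 20.0
```

```bash
python3 f.py 4
```

```text
23.125 F [-1.38  0.85  5.39] sd [0.17 0.19 0.65] P [ 0.59155 -0.15987  0.0288 ] T [ 0.133  0.201 -0.01 ] rot [6.604e-01 7.510e-01 1.000e-04 1.000e-04] 17.232283186680434 20.001138746738434
```

Seated on the board, so I'll release and retreat.

Request:
servo_tool:
  series:
    - {"x": 0, "y": 0, "z": 0.0007, "ax": 0, "ay": 0, "az": 0, "jaw": 0.005}
    - {"x": 0, "y": 0, "z": 0.0007, "ax": 0, "ay": 0, "az": 0, "jaw": 0.03}
    - {"x": 0, "y": 0, "z": 0.0007, "ax": 0, "ay": 0, "az": 0, "jaw": 0.045}
    - {"x": 0, "y": 0, "z": 0.0007, "ax": 0, "ay": 0, "az": 0, "jaw": 0.05}
    - {"x": 0, "y": 0, "z": 0.03, "ax": 0, "ay": 0, "az": 0, "jaw": 0.05}
    - {"x": 0, "y": 0, "z": 0.08, "ax": 0, "ay": 0, "az": 0, "jaw": 0.05}
    - {"x": 0, "y": 0, "z": 0.13, "ax": 0, "ay": 0, "az": 0, "jaw": 0.05}
    - {"x": 0, "y": 0, "z": 0.16, "ax": 0, "ay": 0, "az": 0, "jaw": 0.05}

```text
t: 24.12
eef_pos: [0.5925, -0.1604, 0.1907]
tool_rot: [0.66, 0.751, 0.001, 0.002]
force: [0.4, 0.7, 0.4]
opening: 0.528
grip_force: 0.0
```

```bash
python3 f.py 3
python3 - <<'E'
from h import *
w=grab('wrist');d=grab('scene')
cv2.imwrite('pics/c7.png',np.hstack([cv2.resize(d['frame'][80:260,130:400],(400,267),interpolation=cv2.INTER_CUBIC),cv2.resize(w['frame'][80:300,110:440],(400,267),interpolation=cv2.INTER_CUBIC)]))
E
```

```text
24.275 F [ 1.04 -0.57  0.45] sd [0.63 0.43 1.35] P [ 0.59359 -0.16081  0.19186] T [-0.016 -0.099 -0.011] rot [6.604e-01 7.509e-01 6.000e-04 1.800e-03] 50.09119203281442 0.0
```

View pics/c7.png

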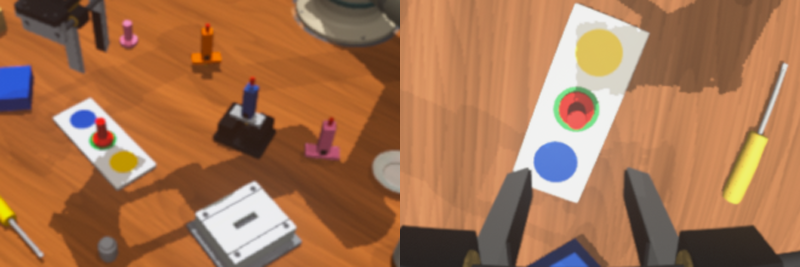

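The marker stands upright in the middle of the green spot, at (576,108), and the gauge is upright in its stand at (250,100). Handing in.

```bash
python3 -c "
from bench import ctrl
print(ctrl.hand_in())"
```

```text
the job is handed in; nothing more can be done
None
```

The groove is about 9.2 mm deep (estimated from the spring's contact heights; the pin itself was not read), measured at about 12 N and held for over a second, so the red marker stands upright on green; the gauge is back upright in its stand and the job was handed in at about 24 s.

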